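Line up ribbed tiles on the glazing bed

TASK

Get the terracotta tiles ready for glazing: set every tile on the ribbed wooden bed with its fins fully down between the bed's ribs, then lay the aluminium straightedge flat on the bed in front of them, centred and parallel to the back rail, and slide the whole row back with it until all tiles are up against the rail and the straightedge sits flush along their front faces. Then press the two hinged steel straps down over the ends of the straightedge until they click shut, and don't knock over the jars and the mug around.

Things in the scene. Friction and masses are not known exactly. Their poses are not given: they have to be found in the camera images.
- bed: fixed ribbed glazing bed of wood, 150 mm deep (its x; front at -x, towards the robot) x 350 mm wide (its y), turned up to 0.15 rad; origin: centre of its underside, on the table. Ribs in the middle, rail at the back, solid wood elsewhere with its top at z = 20 mm. The points below are given in this frame
- bed_ribs (a point): point at (20, 0, 20) mm in the bed's frame, at the middle of the ribs, level with their tops: 20 ribs 5 mm thick along x from x = -26 to +66, at y = -133, -119 ... +133 (14 mm pitch), so grooves are 9 mm wide, centred at y = 0, +-14, +-28 ... +-126, floor at z = 8, tops at z = 20. A tile fully down rests with its plate on the rib tops, origin at z = 9
- bed_rail (a point): point at (66, 0, 20) mm in the bed's frame: foot of the front face of the back rail, which runs along y (|y| up to 141), top at z = 30. A tile against it has its origin at x = +41; the straightedge flush in front of such tiles has its centre line at x = +4
- bed_front (a point): point at (-50, 0, 20) mm in the bed's frame: middle of the flat wood in front of the ribs (x = -75 to -26, full width), level with the rib tops
- straightedge: loose aluminium straightedge: flat bar 24 wide (its x) x 330 long (its y) x 8 mm thick, with a grip rib on its middle 12 thick (x) x 80 long (y), up to 34 mm above the underside; 0.22 kg. Origin: centre of the underside. Same after a half turn. First lies in front of the bed. Grip the rib's upper half: tile tops will stand 13 mm above the rib tops close by
- tile1: loose terracotta tile, 50 long (its x) x 40 wide (its y) x 24 mm high: a 13 mm plate on three 4 mm thick, 11 mm deep fins underneath that run along its x at y = -14, 0 and +14 mm; about 75 g. Origin: centre of the underside (foot of the fins), z up. Same after a half turn. Three to five tiles are present; first stands fins down, left or right of the bed
- tile2: loose terracotta tile, 50 long (its x) x 40 wide (its y) x 24 mm high: a 13 mm plate on three 4 mm thick, 11 mm deep fins underneath that run along its x at y = -14, 0 and +14 mm; about 75 g. Origin: centre of the underside (foot of the fins), z up. Same after a half turn. Three to five tiles are present; first stands fins down, left or right of the bed
- tile3: loose terracotta tile, 50 long (its x) x 40 wide (its y) x 24 mm high: a 13 mm plate on three 4 mm thick, 11 mm deep fins underneath that run along its x at y = -14, 0 and +14 mm; about 75 g. Origin: centre of the underside (foot of the fins), z up. Same after a half turn. Three to five tiles are present; first stands fins down, left or right of the bed
- tile4: loose terracotta tile, 50 long (its x) x 40 wide (its y) x 24 mm high: a 13 mm plate on three 4 mm thick, 11 mm deep fins underneath that run along its x at y = -14, 0 and +14 mm; about 75 g. Origin: centre of the underside (foot of the fins), z up. Same after a half turn. Three to five tiles are present; first stands fins down, left or right of the bed
- tile5: loose terracotta tile, 50 long (its x) x 40 wide (its y) x 24 mm high: a 13 mm plate on three 4 mm thick, 11 mm deep fins underneath that run along its x at y = -14, 0 and +14 mm; about 75 g. Origin: centre of the underside (foot of the fins), z up. Same after a half turn. Three to five tiles are present; first stands fins down, left or right of the bed
- strap_left (a joint): hinge of the left strap (bed's +y end), rad: 0 = shut and level, grows as it swings up and back towards the bed's front; starts at 1.7 to 2.05 (up, leaning back) and stays where it is left. A sprung ball catch at the free end: near 0.1 rad the tip meets it, a press of about 5 N down on the tip clicks past it, and the strap is held shut (below 0.05)
- strap_right (a joint): hinge of the right strap (bed's -y end), rad: 0 = shut and level, grows as it swings up and back towards the bed's front; starts at 1.7 to 2.05 (up, leaning back) and stays where it is left. A sprung ball catch at the free end: near 0.1 rad the tip meets it, a press of about 5 N down on the tip clicks past it, and the strap is held shut (below 0.05)
- strap_left_hinge (a point): hinge axis (along the bed's y) of the left strap, in the bed's frame at (-62, +160, 33) mm. The strap, a steel bar 16 wide, 6 thick, reaches 88 mm from here; shut, it lies along the bed's +x, underside at z = 30, 2 mm above the straightedge. Its catch post stands at x = 38 to 48, same y, up to z = 46
- strap_right_hinge (a point): hinge axis (along the bed's y) of the right strap, in the bed's frame at (-62, -160, 33) mm. The strap, a steel bar 16 wide, 6 thick, reaches 88 mm from here; shut, it lies along the bed's +x, underside at z = 30, 2 mm above the straightedge. Its catch post stands at x = 38 to 48, same y, up to z = 46
- strap_left_tip (a point): point on the upper face of the left strap (uppermost when shut), 70 mm from the hinge axis, on the black rubber pad: press here
- strap_right_tip (a point): point on the upper face of the right strap (uppermost when shut), 70 mm from the hinge axis, on the black rubber pad: press here
- jar_a: bystander: glaze jar, 52 mm across, 65 mm high, left of the bed
- jar_b: bystander: glaze jar, 48 mm across, 60 mm high, right, near the robot
- jar_c: bystander: glaze jar, 60 mm across, 90 mm high, behind the bed
- mug: bystander: white mug, 80 mm across, 85 mm high, behind the bed

How it is judged:
On the way, in this order (a step that is already met when the one before it is completed fails the run):
1. every tile present is down on the bed, fins between the ribs (z of tile1 in the frame of bed between 0.006 and 0.0115 m and angle between each of tile1, tile2, tile3, tile4, tile5's own z axis and vertical below 0.06 rad and angle between the x axis of each of tile1, tile2, tile3, tile4, tile5 and the x axis of bed, either way round below 0.1 rad and y of tile1 in the frame of bed between -0.135 and 0.135 m and z of tile2 in the frame of bed between 0.006 and 0.0115 m and y of tile2 in the frame of bed between -0.135 and 0.135 m and z of tile3 in the frame of bed between 0.006 and 0.0115 m and y of tile3 in the frame of bed between -0.135 and 0.135 m and z of tile4 in the frame of bed between 0.006 and 0.0115 m and y of tile4 in the frame of bed between -0.135 and 0.135 m and z of tile5 in the frame of bed between 0.006 and 0.0115 m and y of tile5 in the frame of bed between -0.135 and 0.135 m), for 0.2 s.
2. with the straps still up, the straightedge lies flush along the row and all tiles are against the back rail (all of step 1 and x of each of tile1, tile2, tile3, tile4, tile5 in the frame of bed above 0.038 m and x of straightedge in the frame of bed between 0.001 and 0.007 m and angle between the y axis of straightedge and the y axis of bed, either way round below 0.015 rad and y of straightedge in the frame of bed between -0.02 and 0.02 m and z of straightedge in the frame of bed between 0.018 and 0.0225 m and angle between straightedge's own z axis and vertical below 0.03 rad and value of joint each of strap_left, strap_right above 0.4 rad), for 0.2 s.
3. both straps are clicked shut (value of joint each of strap_left, strap_right below 0.05 rad), for 0.2 s.
At the end, for the whole second after the job is handed in: Every tile lies fully down between the ribs (to 2.5 mm) and within 3 mm of the back rail; the straightedge lies flat, centred to 20 mm, parallel to the rail to 0.015 rad, its edge within 3 mm of the tiles' faces; both straps are shut (under 0.05 rad); all at rest (all of step 1 and all of step 3 and x of each of tile1, tile2, tile3, tile4, tile5 in the frame of bed above 0.038 m and x of straightedge in the frame of bed between 0.001 and 0.007 m and angle between the y axis of straightedge and the y axis of bed, either way round below 0.015 rad and y of straightedge in the frame of bed between -0.02 and 0.02 m and z of straightedge in the frame of bed between 0.018 and 0.0225 m and angle between straightedge's own z axis and vertical below 0.03 rad and linear speed of each of tile1, tile2, tile3, tile4, tile5, straightedge below 0.02 m/s); the robot touches nothing.
It fails at once if a jar or the mug is knocked over (angle between any of jar_a, jar_b, jar_c, mug's own z axis and vertical above 0.7 rad).
Of tile1, tile2, tile3, tile4, tile5 only 3 to 5 are there at a start; the rules pass over those that are not, and their reading is None.
At some moment in a run one of tile1, tile2, tile3, tile4, tile5, straightedge may be knocked a few centimetres aside while the robot is not near it.
It also fails if it takes over 210 s, if anything falls off the work surface, if the arm or the gripper's body presses on something with over 40 N, if the wrist force passes 120 N, or if a joint passes its speed limit or range.

ROBOT

A 7-joint arm with a two-finger parallel gripper is mounted at the origin on the work surface. World frame = base frame: x ahead of the robot, y to its left, z up, the work surface at z = 0. Lengths are in m, angles in rad, forces in N, time in s.
With the tool pointing down it reaches from about 0.425 to 0.825 m from the base axis. Payload 3.6 kg.
Tool frame: the origin (TCP) lies where the fingers leave the gripper's body, on its centre line; the fingertips stand 73 mm ahead of it and the grasp point (between the pads) lies 54 mm ahead of it; z points along the fingers, y is the line along which they close (so a half turn about z gives the same grasp; the last joint's range is limited). The gripper opens to 85 mm and grips with 20 to 120 N. Pads are 22 mm wide; open, the fingers measure 114 mm over their backs; the gripper's body (76 mm by 85 mm) begins 54 mm behind the grasp point. The pads swing forward as they close: fully open they stand 13 mm farther back than shut.
Start: joints at [1.099, 0.615, -0.013, 1.423, 0.008, 1.103, -0.04], TCP at [0.28, -0.586, 0.304] pointing down, gripper open.
Joint ranges: [-3.12, 3.12], [-0.3, 2.06], [-1.34, 1.32], [0.26, 2.42], [-1.36, 4.5], [0.01, 1.98], [-2.84, 2.84]. Speed limits (rad/s): [2.79, 2.79, 3.14, 3.14, 3.14, 3.14, 3.14].

INTERFACE

Orientations are given as a unit quaternion [x, y, z, w].
In Python, from station import arm gives the robot as it stands. Calls block until the motion is done:
- arm.movep(position, orientation): joint-space move of the TCP to a pose.
- arm.line_to(position, velocity=0.15, ori=None): straight line of the TCP; ori=None keeps the orientation; velocity is the mean speed in m/s.
- arm.move_j(angles): joint-space move.
- arm.move_gripper(opening, effort=None): opening from 0.0 (shut) to 1.0 (fully open); effort is the grip in N (None keeps the last); returns when the fingers have stopped.
- arm.pause(seconds).
- arm.ik(position, orientation): joint angles nearest the present ones, or None.
- arm.snapshot(name): name is "side" or "top"; returns the picture (400x640x3 uint8, blue, green, red); there is no depth.
- arm.camera_info(name): a dict with "fx", "fy", "cx", "cy" (pixels), "R" (3x3) and "t" (3): a world point X has camera coordinates R X + t. Camera axes: x right, y down, z forward; pixel columns grow to the right and rows downward; lengths in m; the calibration is good to about 2 mm. A picture is of the moment at which its call begins. camera_info takes no time and is no camera call.
A pose or a line that the arm cannot do raises arm.MotionError and nothing moves.
- arm.finish_job(): hands the job in; it is judged then, once.
Readings, each from a call of its own:
- arm.read_time(): time.
- arm.read_joint_positions(): joint angles.
- arm.read_dq(): joint speeds.
- arm.read_effort(): joint torques, N m.
- arm.read_tool_pos(): TCP position.
- arm.read_eef_rot(): TCP orientation.
- arm.read_ft_force(): force on the tool from outside, world axes, zero at the start.
- arm.read_wrist_torque(): the same for the moment, N m.
- arm.read_opening(): opening from 0.0 (shut) to 1.0 (fully open).
- arm.read_finger_force(): force on a finger pad.
Only numpy, scipy, OpenCV 4.12 (cv2) and the standard library are available. Lean on these libraries where they do the work, as an engineer would, in place of code of your own. Each camera call takes 0.05 s, during which the arm holds its last target. There are 200 camera calls.

## Working session

There is one attempt and no reset: what is moved stays moved. The work goes in short steps, each a Python script; the robot and the scene stay as the last script left them, time stands still between calls to the robot, and variables do not carry over. Pictures are saved under pics/ and viewed, at most 14 in all, crops included, and the job is handed in when it is done.

```bash
ls; mkdir -p pics; python3 - <<'E'
from station import arm
import cv2
for n in("top","side"):
    cv2.imwrite(f"pics/{n}0.png",arm.snapshot(n))
    c=arm.camera_info(n); print(n,c)
print(arm.read_time(),arm.read_eef_rot(),arm.read_tool_pos())
E
```

```text
pics
station.py
top {'fx': 476.8608838774491, 'fy': 476.8608838774491, 'cx': 316.0878418661964, 'cy': 192.8256497916825, 'R': array([[ 0.00251816, -0.99994684,  0.00999903],
       [-0.99084102, -0.00384496, -0.13497886],
       [ 0.13501013, -0.00956755, -0.99079803]]), 't': array([-0.01008217,  0.58570047,  1.32368083])}
side {'fx': 411.384472772546, 'fy': 411.384472772546, 'cx': 321.25687883522005, 'cy': 196.22420875553124, 'R': array([[-0.79146841, -0.61119549,  0.004221  ],
       [-0.48307166,  0.6212935 , -0.61695718],
       [ 0.37445897, -0.49034116, -0.7869854 ]]), 't': array([0.46846633, 0.3198699 , 0.92129563])}
0.1 [ 9.75256695e-01  2.21072406e-01 -2.67520795e-04 -1.13966765e-03] [ 0.28004525 -0.58599114  0.30285143]
```

View pics/top0.png

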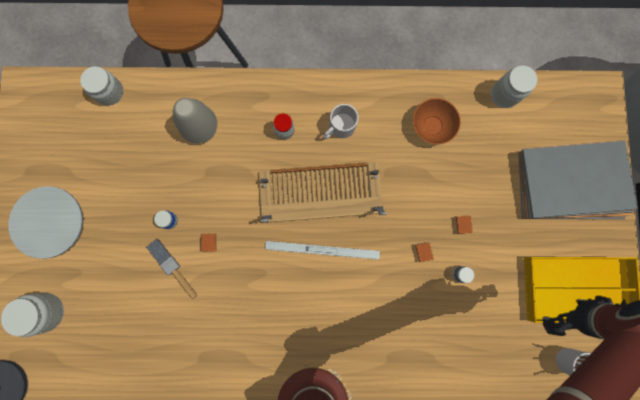

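View pics/side0.png

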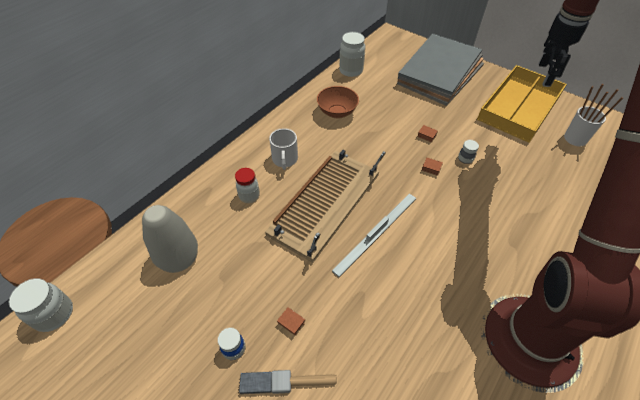

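```bash
python3 - <<'E'
import cv2,numpy as np
t=cv2.imread("pics/top0.png");s=cv2.imread("pics/side0.png")
cv2.imwrite("pics/topc.png",cv2.resize(t[155:265,250:390],None,fx=5.5,fy=5.4,interpolation=cv2.INTER_NEAREST))
cv2.imwrite("pics/sidec.png",cv2.resize(s[145:280,260:420],None,fx=5,fy=4.4,interpolation=cv2.INTER_NEAREST))
E
```

```text
(no output)
```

View pics/topc.png

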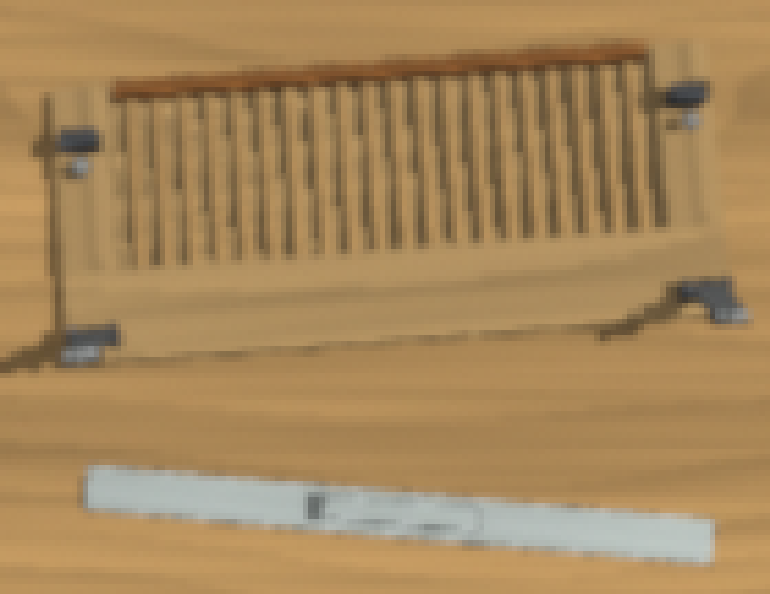

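View pics/sidec.png

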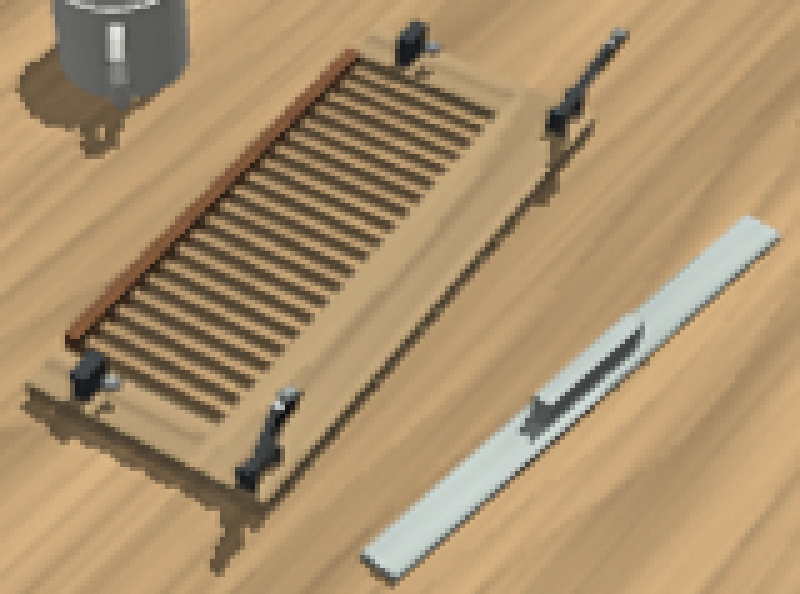

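```bash
cat > see.py <<'E'
import cv2,numpy as np
from station import arm
K=8
def cast(name,uv,z):
    c=arm.camera_info(name);R,t=np.array(c["R"]),np.array(c["t"])
    uv=np.atleast_2d(uv).astype(float)
    d=np.c_[(uv[:,0]-c["cx"])/c["fx"],(uv[:,1]-c["cy"])/c["fy"],np.ones(len(uv))]@R
    o=-R.T@t
    return o+d*((z-o[2])/d[:,2])[:,None]
def contours(img,kind,roi):
    x0,y0,x1,y1=roi
    b=cv2.resize(img[y0:y1,x0:x1],None,fx=K,fy=K,interpolation=cv2.INTER_CUBIC)
    b,g,r=[b[...,i].astype(int) for i in range(3)]
    # table wood: r-b~85, r/g~1.25; terracotta: r/g>1.6; aluminium: r-b small and bright
    m=(r>1.62*g)&(r>60) if kind=="red" else ((abs(r-b)<35)&(r+g+b>450))
    cs,_=cv2.findContours(m.astype(np.uint8)*255,cv2.RETR_EXTERNAL,cv2.CHAIN_APPROX_NONE)
    return [((c[:,0,:]+.5)/K-.5+[x0,y0],cv2.contourArea(c)/K/K) for c in cs if cv2.contourArea(c)>40*K*K]
def rect(P):
    (c,(w,h),a)=cv2.minAreaRect((P[:,:2]*1000).astype(np.float32))
    if w<h: w,h,a=h,w,a+90
    return np.array(c)/1000,w,h,(np.radians(a)+np.pi/2)%np.pi-np.pi/2  # yaw of long axis
def tiles(name,img,roi,z=.0175):
    out=[]
    for c,A in contours(img,"red",roi):
        p,w,h,a=rect(cast(name,c,z)); out.append((p.round(4),round(w,1),round(h,1),round(a,3),A,c.mean(0).round(0)))
    return out
E
python3 - <<'E'
from see import *
t=cv2.imread("pics/top0.png");s=cv2.imread("pics/side0.png")
for x in tiles("top",t,(180,155,500,275)):print("T",*x)
for x in tiles("side",s,(260,110,460,345)):print("S",*x)
for n,i,r in(("top",t,(255,230,390,270)),("side",s,(320,185,425,285))):
    for c,A in contours(i,"alu",r): print(n,"alu",rect(cast(n,c,.006)),A)
E
```

```text
T [ 0.4196 -0.3179] 47.9 39.1 0.216 216.3359375 [424. 252.]
T [0.4449 0.3001] 47.1 39.9 0.035 221.4609375 [208. 242.]
T [ 0.4986 -0.4352] 47.6 39.8 0.083 212.7421875 [464. 224.]
S [0.4416 0.3007] 41.0 39.2 0.058 83.1015625 [293. 326.]
S [0.4511 0.3007] 42.5 40.1 0.04 102.6171875 [290. 317.]
S [ 0.4222 -0.315 ] 52.9 47.4 -1.373 81.5546875 [432. 166.]
S [ 0.5013 -0.4318] 54.8 49.1 -1.455 70.234375 [426. 132.]
top alu (array([ 0.42478571, -0.02644479]), 330.2698059082031, 24.8730525970459, np.float64(1.4845738233424912)) 932.828125
side alu (array([ 0.42885083, -0.02672647]), 331.5123596191406, 27.275903701782227, np.float64(1.4853531974355025)) 837.25
```

```bash
python3 - <<'E'
from see import *
t=cv2.imread("pics/top0.png");s=cv2.imread("pics/side0.png")
for p in((304,168),(304,169),(304,170),(304,171),(340,166),(340,167)):print(t[p[1],p[0]])
print(s[145+int(200/4.4)-3:145+int(200/4.4)+4,260+43],t[240,330],t[200,320])
for n,i,r in(("top",t,(255,155,390,185)),("side",s,(270,152,340,226))):
    x0,y0,x1,y1=r
    B=cv2.resize(i[y0:y1,x0:x1],None,fx=K,fy=K,interpolation=cv2.INTER_CUBIC).astype(int)
    b,g,rr=B[...,0],B[...,1],B[...,2]
    for th in (1.45,1.5,1.55):
        m=((rr>th*g)&(rr>50)).astype(np.uint8)*255
        m=cv2.morphologyEx(m,cv2.MORPH_OPEN,np.ones((5,5)))
        cs,_=cv2.findContours(m,cv2.RETR_EXTERNAL,cv2.CHAIN_APPROX_NONE)
        c=max(cs,key=cv2.contourArea); q=(c[:,0,:]+.5)/K-.5+[x0,y0]
        p,w,h,a=rect(cast(n,q,.027)); print(n,th,p,w,h,a-np.pi/2)
E
```

```text
[ 54  92 134]
[ 47  86 132]
[ 38  68 102]
[ 55  84 108]
[ 44  82 125]
[ 41  71 102]
[[ 58  86 127]
 [ 64  95 138]
 [ 57  83 122]
 [ 24  37  52]
 [ 39  56  73]
 [ 36  51  67]
 [ 36  52  68]] [ 87 136 172] [ 83 126 156]
top 1.45 [ 0.66100488 -0.01491815] 278.1131896972656 8.660992622375488 -3.0586093196817377
top 1.5 [ 0.66058429 -0.01432813] 275.375 6.939896106719971 -3.057654842747053
top 1.55 [ 0.66419891 -0.05406527] 4.728895664215088 3.3275814056396484 -0.0017227989091721518
side 1.45 [ 0.67254407 -0.11855546] 71.45068359375 9.46695327758789 -3.0625743171364315
side 1.5 [0.65495374 0.12496391] 2.472397804260254 1.6428747177124023 -2.412807902066222Traceback (most recent call last):
  File "<stdin>", line 13, in <module>
ValueError: max() iterable argument is empty
```

```bash
python3 - <<'E'
from see import *
t=cv2.imread("pics/top0.png");s=cv2.imread("pics/side0.png")
def big(i,r):
    x0,y0,x1,y1=r
    return cv2.resize(i[y0:y1,x0:x1],None,fx=K,fy=K,interpolation=cv2.INTER_CUBIC).astype(int)
def cont(m,r):
    m=cv2.morphologyEx(m.astype(np.uint8)*255,cv2.MORPH_OPEN,np.ones((5,5)))
    cs,_=cv2.findContours(m,cv2.RETR_EXTERNAL,cv2.CHAIN_APPROX_NONE)
    return (max(cs,key=cv2.contourArea)[:,0,:]+.5)/K-.5+[r[0],r[1]]
for n,i,r in(("top",t,(255,155,390,185)),("side",s,(270,152,340,226))):
    B=big(i,r)
    for th in (1.36,1.4,1.43):
        m=(B[...,2]>th*B[...,1])&(B[...,2]>(50 if n=="top" else 90)); q=cont(m,r)
        p,w,h,a=rect(cast(n,q,.03 if n=="side" else .028)); print(n,th,p,w,h,a-np.pi/2+np.pi)
# bluish-dark posts
for n,i,rs in(("top",t,((256,176,270,185),(368,168,382,177))),("side",s,((272,222,285,238),(337,148,347,162)))):
    P=[]
    for r in rs:
        B=big(i,r); m=(B[...,2]-B[...,0]<8)&(B.sum(2)<220); q=cont(m,r)
        p,w,h,a=rect(cast(n,q,.046 if n=="top" else .038)); P.append(p); print(n,p,w,h)
    d=P[0]-P[1]; print("mid",(P[0]+P[1])/2,"yaw",np.arctan2(-d[0],d[1]),"dist",np.hypot(*d))
E
```

```text
top 1.36 [ 0.6612345  -0.01526599] 281.6860046386719 11.714701652526855 0.08281069449039125
top 1.4 [ 0.66094183 -0.01502519] 280.34197998046875 10.317498207092285 0.08429230255096476
top 1.43 [ 0.66078607 -0.0148855 ] 279.2646789550781 9.184263229370117 0.0840796907498138
side 1.36 [ 0.66380365 -0.01279787] 280.9320983886719 8.785398483276367 0.08212003695119297
side 1.4 [ 0.66359662 -0.01250806] 280.322265625 8.352961540222168 0.08263019042513253
side 1.43 [ 0.66338196 -0.01241043] 280.0922546386719 7.941187381744385 0.08263019042513253
top [0.61834814 0.14051447] 16.008596420288086 6.138361930847168
top [ 0.64450055 -0.17380884] 16.533998489379883 7.2739577293396
mid [ 0.63142435 -0.01664719] yaw 0.08301104715268054 dist 0.3154093962215592
side [0.62283179 0.14487286] 32.858123779296875 17.262596130371094
side [ 0.6482984  -0.17213106] 37.678077697753906 15.869842529296875
mid [ 0.63556509 -0.0136291 ] yaw 0.08016317160807725 dist 0.3180252107441122
```

```bash
cat > mv.py <<'E'
from see import *
from scipy.spatial.transform import Rotation as Ro
BED=np.array([.592,-.0196]);BY=.083
def w(x,y,o=BED):
    c,s=np.cos(BY),np.sin(BY); return o+[c*x-s*y,s*x+c*y]
def quat(yaw): return (Ro.from_euler("z",yaw)*Ro.from_euler("x",np.pi)).as_quat()
def best(xy,z,yaw):
    """orientation (yaw or yaw+pi) giving the smaller last joint"""
    c=[]
    for k in (0,np.pi,-np.pi):
        j=arm.ik([*xy,z],quat(yaw+k))
        if j is not None: c.append((abs(j[6]),quat(yaw+k)))
    return min(c,key=lambda a:a[0])[1]
def go(xy,z,yaw):
    q=best(xy,z,yaw); arm.movep([*xy,z],q); return q
def fz(): return arm.read_ft_force()[2]
H=.28
def pick(xy,yaw,z=.085):
    arm.move_gripper(1.0); q=go(xy,H,yaw)
    arm.line_to([*xy,z+.03],.25); arm.line_to([*xy,z],.08)
    arm.move_gripper(0.0,40); print("opening",arm.read_opening(),arm.read_finger_force())
    arm.line_to([*xy,H],.25)
def seat(bx,by,zs=.094):
    xy=w(bx,by); go(xy,H,BY); f0=fz()
    arm.line_to([*xy,zs+.02],.2); print("f0",f0,fz())
    f0=fz()
    for d in (0,.0015,-.0015,.003,-.003,.0045,-.0045):
        xy=w(bx,by+d); z=max(arm.read_tool_pos()[2],zs+.0135); arm.line_to([*xy,z],.03)
        while z>zs+.0003 and fz()-f0<6:
            z=max(zs,z-.0015); arm.line_to([*xy,z],.03)
        print("dy",d,"z over seat",round(arm.read_tool_pos()[2]-zs,4),"f",round(fz()-f0,1))
        if z<zs+.003: break
    arm.move_gripper(.68); p=arm.read_tool_pos(); arm.line_to([p[0],p[1],H],.25)
    return d
E
python3 - <<'E'
from mv import *
pick([.4445,.3002],.035)
cv2.imwrite("pics/s1.png",arm.snapshot("side"))
print(seat(.028,.084),arm.read_time())
cv2.imwrite("pics/s2.png",arm.snapshot("side")[100:350,200:520]);t=arm.snapshot("top");cv2.imwrite("pics/t2.png",t)
for x in tiles("top",t,(180,155,500,275),.0175):print("T",*x)
E
```

```text
opening 0.45099579161311293 40.89252769947052
f0 -0.10922948062268345 -0.8878355961237137
dy 0 z over seat 0.0006 f 4.5
0 13.5917
T [ 0.3986 -0.3047] 288.8 139.3 1.039 2807.4140625 [417. 255.]
T [ 0.4986 -0.4353] 47.5 39.8 0.075 212.34375 [464. 224.]
T [0.6021 0.0705] 50.6 32.9 1.045 119.5703125 [290. 187.]
T [ 0.6173 -0.0322] 384.2 123.3 0.873 4226.09375 [326. 188.]
```

```bash
python3 - <<'E'
import cv2
cv2.imwrite("pics/s2b.png",cv2.resize(cv2.imread("pics/s2.png"),None,fx=2.4,fy=2.4,interpolation=cv2.INTER_CUBIC))
E
```

```text
(no output)
```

View pics/s2b.png

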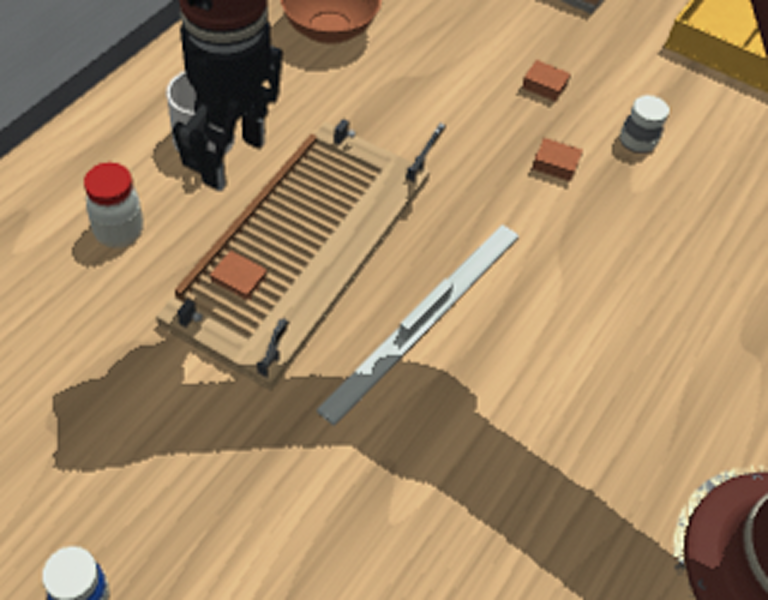

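```bash
python3 - <<'E'
from mv import *
pick([.4206,-.3168],.20)
print(seat(.028,0),arm.read_time())
s=arm.snapshot("side");cv2.imwrite("pics/s3.png",s)
for x in tiles("side",s,(400,110,460,180)):print("S",*x)
t=arm.snapshot("top")
for x in tiles("top",t,(440,205,500,245)):print("T",*x)
E
```

```text
opening 0.4551489112088883 40.86369216442108
f0 -0.9312291414233047 -1.1986436650379133
dy 0 z over seat 0.0006 f 5.1
0 26.4417
S [ 0.501  -0.4315] 55.1 49.6 -1.472 74.171875 [427. 133.]
T [ 0.4612 -0.3815] 41.2 36.4 0.003 96.9609375 [444. 239.]
T [ 0.4986 -0.4352] 47.2 39.9 0.082 212.0078125 [464. 224.]
```

```bash
python3 - <<'E'
from mv import *
pick([.4998,-.4336],.08)
print(seat(.028,-.084),arm.read_time())
go([.45,-.35],.3,0)
s=arm.snapshot("side");t=arm.snapshot("top")
cv2.imwrite("pics/s4.png",cv2.resize(s[120:310,240:480],None,fx=3,fy=3,interpolation=cv2.INTER_CUBIC))
for n,i,r in(("top",t,(255,230,390,275)),("side",s,(320,185,425,285))):
    for c,A in contours(i,"alu",r): print(n,"alu",rect(cast(n,c,.006)),A)
for x in tiles("top",t,(270,160,370,200),.027):print("T",*x)
for x in tiles("side",s,(270,150,390,240),.027):print("S",*x)
for z in (.097,.1):
  for dy in (0,.03): print(arm.ik([*(np.array([.427,-.0266])+dy*np.array([.086,.996])),z],quat(-.086+np.pi/2)),arm.ik([*(np.array([.427,-.0266])+dy*np.array([.086,.996])),z],quat(-.086-np.pi/2)))
E
```

```text
opening 0.4564218813698364 40.928995013237
f0 -0.37505797312459366 -0.15694067949232246
dy 0 z over seat 0.0007 f 4.1
0 39.0
top alu (array([ 0.41211395, -0.1579865 ]), 66.42991638183594, 23.229333877563477, np.float64(1.5303463719460098)) 131.0625
top alu (array([0.43307117, 0.07266449]), 132.5308380126953, 25.173200607299805, np.float64(1.4863811776162734)) 331.828125
side alu (array([0.43630496, 0.07336139]), 130.80650329589844, 24.218975067138672, np.float64(1.4894797655445808)) 370.4375
side alu (array([ 0.41625021, -0.15861147]), 66.41466522216797, 23.837858200073242, np.float64(1.4713512285302475)) 104.046875
T [ 0.6156 -0.0175] 49.4 38.0 0.077 205.5078125 [319. 183.]
T [ 0.6226 -0.1011] 50.3 38.4 0.08 210.0234375 [348. 181.]
T [0.627  0.0661] 52.3 37.9 0.055 216.796875 [290. 179.]
S [0.6273 0.0696] 55.1 35.6 0.091 78.21875 [293. 213.]
S [ 0.6192 -0.0152] 51.8 41.6 0.158 77.7421875 [318. 196.]
S [ 0.6264 -0.1008] 51.8 45.4 0.058 176.8828125 [332. 175.]
[-0.05085345  0.65968824  0.09070888  2.23873888 -0.22520255  0.25124971
  0.15325485] [-0.41063343  0.75894562  0.64928987  2.2492803  -1.08280438  0.49048945
 -2.10571167]
[-0.12533394  0.661037    0.09786223  2.23419264 -0.23946798  0.25568076
  0.097971  ] [-0.48342725  0.76182595  0.65497604  2.2446886  -1.08165416  0.49645223
 -2.17731902]
[-0.05247935  0.65304455  0.09298943  2.23737338 -0.22181859  0.25934586
  0.1500849 ] [-0.41709071  0.75470362  0.65944279  2.24803921 -1.07242152  0.49821003
 -2.11444608]
[-0.12707341  0.65443545  0.10030515  2.23283591 -0.23599968  0.26374266
  0.09473076] [-0.4896945   0.75754719  0.66484113  2.24344707 -1.07128303  0.50399436
 -2.18605818]
```

View pics/s4.png

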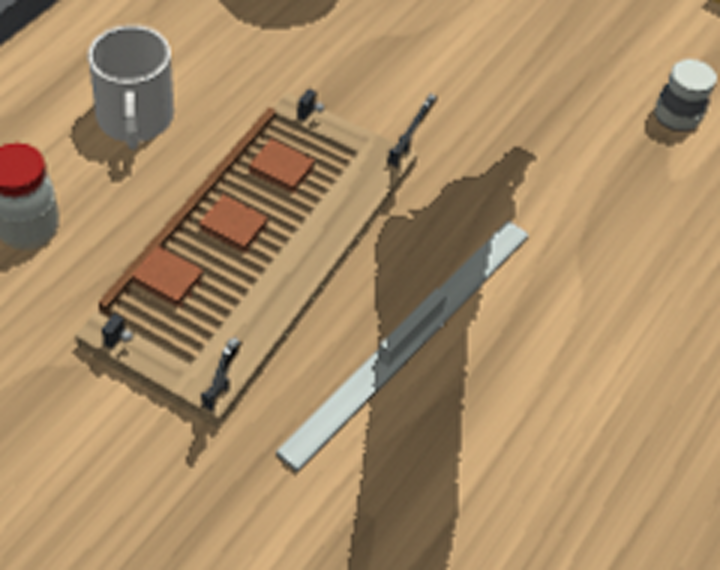

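```bash
python3 - <<'E'
from mv import *
xy=np.array([.427,-.0266]);Z=.092
arm.move_gripper(.6); q=quat(-.086+np.pi/2); arm.movep([*xy,.26],q)
arm.line_to([*xy,Z+.02],.2); arm.line_to([*xy,Z],.06)
arm.move_gripper(0,70); print("open",arm.read_opening(),arm.read_finger_force())
arm.line_to([*xy,.26],.2)
p=w(-.024,0); q2=quat(BY+np.pi/2); arm.movep([*p,.26],q2)
print(arm.read_joint_positions(),arm.read_time())
cv2.imwrite("pics/s5.png",arm.snapshot("side")[100:350,200:520])
f0=fz(); arm.line_to([*p,Z+.03],.15); f0=fz(); print(f0)
z=Z+.03
while z>Z+.016 and fz()-f0<4: z-=.001; arm.line_to([*p,z],.03)
print("z",arm.read_tool_pos()[2]-Z,"f",fz()-f0)
s=arm.snapshot("side")
cv2.imwrite("pics/s6.png",cv2.resize(s[120:310,240:480],None,fx=3,fy=3,interpolation=cv2.INTER_CUBIC))
E
```

```text
open 0.119594729725121 69.59160447120667
[-0.08520235  0.53967368  0.13139972  1.72731172 -0.08678297  0.88532103
  0.16572028] 45.5583
-1.5977698799719338
z 0.020503322825258657 f 4.358949531984685
```

View pics/s6.png

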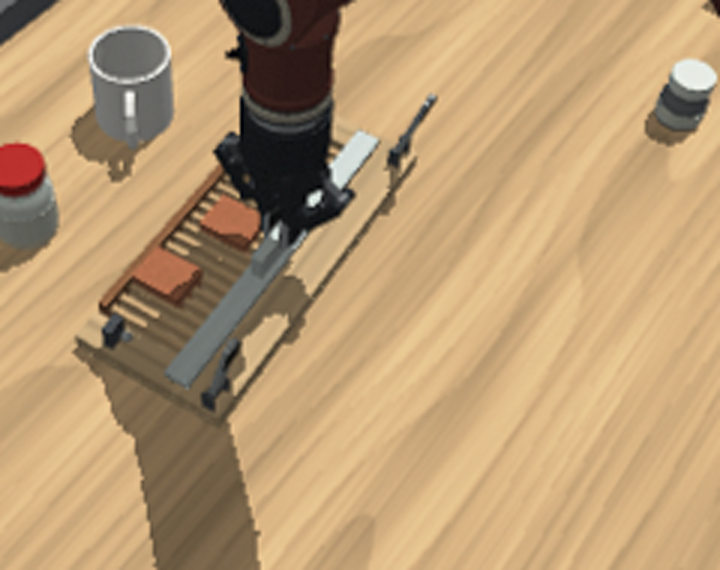

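```bash
python3 - <<'E'
from mv import *
E=cast("side",[[240+180/3,120+378/3],[240+367/3,120+140/3]],.026);print(E,"bar mid in bed frame",)
d=E.mean(0)[:2]-BED;c,s=np.cos(BY),np.sin(BY);print(c*d[0]+s*d[1],-s*d[0]+c*d[1])
ux=np.array([c,s]);F=lambda:arm.read_ft_force()[:2]@ux
z=arm.read_tool_pos()[2];x=-.024;f0=F();tr=[]
while x<.010:
    x+=.001; arm.line_to([*w(x,0),z],.02); f=F()-f0; tr.append((round(x*1000),round(f,1)))
    if f<-14: break
print(tr,fz(),arm.read_time())
s=arm.snapshot("side")
cv2.imwrite("pics/s7.png",cv2.resize(s[120:310,240:480],None,fx=3,fy=3,interpolation=cv2.INTER_CUBIC))
E
```

```text
[[ 0.55069916  0.14126229  0.026     ]
 [ 0.57813617 -0.17886515  0.026     ]] bar mid in bed frame
-0.02742117674773552 0.0030825280839826778
[(-23, np.float64(1.1)), (-22, np.float64(-1.6)), (-21, np.float64(-3.0)), (-20, np.float64(-4.3)), (-19, np.float64(-3.2)), (-18, np.float64(-3.7)), (-17, np.float64(-4.0)), (-16, np.float64(-3.0)), (-15, np.float64(-3.4)), (-14, np.float64(-3.7)), (-13, np.float64(-2.7)), (-12, np.float64(-3.7)), (-11, np.float64(-3.9)), (-10, np.float64(-3.7)), (-9, np.float64(-2.2)), (-8, np.float64(-5.1)), (-7, np.float64(-5.4)), (-6, np.float64(-6.7)), (-5, np.float64(-5.5)), (-4, np.float64(-6.4)), (-3, np.float64(-5.6)), (-2, np.float64(-6.4)), (-1, np.float64(-4.4)), (0, np.float64(-7.2)), (1, np.float64(-5.8)), (2, np.float64(-6.9)), (3, np.float64(-5.2)), (4, np.float64(-6.6)), (5, np.float64(-5.6)), (6, np.float64(-7.4)), (7, np.float64(-5.2)), (8, np.float64(-6.6)), (9, np.float64(-5.0)), (10, np.float64(-6.5))] 9.354194260739241 57.725
```

View pics/s7.png

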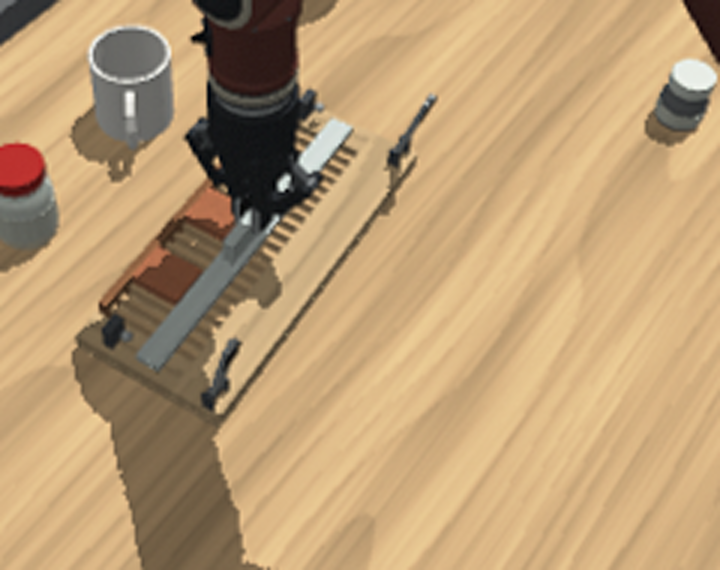

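```bash
python3 - <<'E'
from mv import *
c,s=np.cos(BY),np.sin(BY)
def B(p): d=np.array(p[:2])-BED; return np.array([c*d[0]+s*d[1],-s*d[0]+c*d[1]])
ux=np.array([c,s]);F=lambda:arm.read_ft_force()[:2]@ux
print("tool",B(arm.read_tool_pos()),arm.read_tool_pos(),Ro.from_quat(arm.read_eef_rot()).as_euler("zyx"))
z=arm.read_tool_pos()[2];x=.010;tr=[]
while x<.018:
    x+=.0007; arm.line_to([*w(x,0),z],.02); tr.append((round(x*1000,1),round(F(),1)))
    if F()<-18: break
print(tr,fz(),"tool",B(arm.read_tool_pos()))
t=arm.snapshot("top");s=arm.snapshot("side")
cv2.imwrite("pics/t8.png",cv2.resize(t[150:230,250:390],None,fx=5,fy=5,interpolation=cv2.INTER_CUBIC))
E
```

```text
tool [ 0.00695425 -0.00027813] [ 0.59895337 -0.01930063  0.11259235] [-1.65323582 -0.00798401  3.14136776]
[(10.7, np.float64(-8.2)), (11.4, np.float64(-9.6)), (12.1, np.float64(-10.3)), (12.8, np.float64(-11.8)), (13.5, np.float64(-12.2)), (14.2, np.float64(-13.1)), (14.9, np.float64(-14.0)), (15.6, np.float64(-15.6)), (16.3, np.float64(-17.5)), (17.0, np.float64(-18.1))] 19.1364958898316 tool [ 0.00865547 -0.00039032]
```

View pics/t8.png

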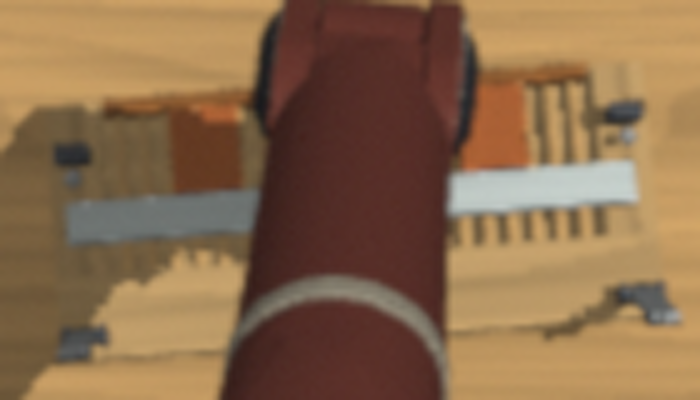

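```bash
python3 - <<'E'
from mv import *
c,s=np.cos(BY),np.sin(BY)
def B(p): d=np.array(p[:2])-BED; return np.array([c*d[0]+s*d[1],-s*d[0]+c*d[1]])
ux=np.array([c,s]);F=lambda:arm.read_ft_force()[:2]@ux
z=arm.read_tool_pos()[2]
for k in range(10):
    if fz()<4: break
    z+=.0005; arm.line_to([*w(.017,0),z],.02)
print("z",z,fz(),F(),B(arm.read_tool_pos()))
x=.017
while F()<-7 and x>.009: x-=.0007; arm.line_to([*w(x,0),z],.02)
print("x",x,fz(),F(),B(arm.read_tool_pos()),arm.read_tool_pos()[2])
arm.move_gripper(.3); print(B(arm.read_tool_pos()),F(),fz())
p=arm.read_tool_pos(); arm.line_to([p[0],p[1],.26],.2)
go([.45,-.33],.3,0); print(arm.read_time())
t=arm.snapshot("top");s_=arm.snapshot("side")
cv2.imwrite("pics/t9.png",t);cv2.imwrite("pics/s9.png",s_)
for n,i,r,zz in(("top",t,(255,160,390,215),.027),("side",s_,(270,150,390,250),.027)):
    for cc,A in contours(i,"alu",r):
        q=rect(cast(n,cc,zz)); print(n,"alu",q[0],B(q[0]),q[1:],q[3]-np.pi/2-BY)
for n,i,r in(("top",t,(270,160,370,200)),("side",s_,(270,150,390,240))):
    for x in tiles(n,i,r,.027):print(n,B(x[0]),*x)
a=cv2.resize(s_[145:260,260:390],None,fx=5,fy=5,interpolation=cv2.INTER_CUBIC);cv2.imwrite("pics/s9c.png",a)
E
```

```text
z 0.1156664021873374 2.7717822813244983 -12.502344897627767 [ 0.00872834 -0.00041046]
x 0.012800000000000006 -4.06079489765433 -6.952369919464802 [ 0.00789422 -0.00037352] 0.11283574685106136
[1.36093640e-02 5.53617897e-05] -0.7668575595328054 -0.01764689683071108
65.8667
top alu [ 0.59565961 -0.01955685] [ 0.00365059 -0.0002604 ] (329.9879455566406, 26.220298767089844, np.float64(-1.488589512404059)) -3.1423858391989556
side alu [ 0.60138116 -0.01874185] [9.42001422e-03 7.74510375e-05] (331.5430603027344, 29.746597290039062, np.float64(-1.486986763803401)) -3.1407830905982976
top [0.04308895 0.08251177] [0.6281 0.0662] 49.4 37.7 0.076 207.6953125 [290. 179.]
top [ 4.29428266e-02 -6.03714880e-05] [ 0.6348 -0.0161] 50.1 38.0 0.077 208.8125 [319. 177.]
top [ 0.0429796  -0.08405257] [ 0.6418 -0.0998] 49.9 38.7 0.08 209.3671875 [348. 175.]
side [0.04527309 0.08222972] [0.6303 0.0661] 49.2 43.2 0.043 123.9375 [294. 211.]
side [ 0.0480586  -0.00128872] [ 0.64   -0.0169] 45.1 44.5 -1.53 66.4765625 [313. 190.]
side [ 0.04535476 -0.08445085] [ 0.6442 -0.1   ] 48.0 45.2 0.057 172.828125 [328. 172.]
```

View pics/s9c.png

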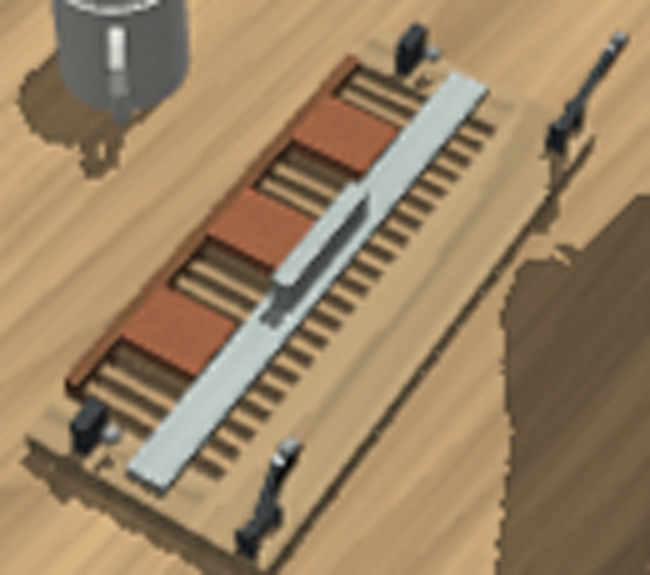

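```bash
cat > strap.py <<'E'
from mv import *
c,s=np.cos(BY),np.sin(BY);ux=np.array([c,s])
F=lambda:arm.read_ft_force()[:2]@ux
O=BED+.0035*ux
def nudge():
    arm.move_gripper(0,30); q=quat(BY+np.pi/2); x=-.034; z=.034+.073+.003
    arm.movep([*w(x,0,O),.2],q); arm.line_to([*w(x,0,O),z],.15); f0=F(); tr=[]
    while x<.005 and F()-f0>-8: x+=.001; arm.line_to([*w(x,0,O),z],.03)
    print("nudge x",x,F()-f0)
    while F()-f0<-1.5: x-=.001; arm.line_to([*w(x,0,O),z],.03)
    arm.line_to([*w(x-.004,0,O),z],.05); arm.line_to([*w(x-.004,0,O),.22],.2)
def strap(y):
    q=best(w(-.02,y,O),.2,BY)
    P=lambda X,Z:[*w(X-.011,y,O),Z+.073]          # X,Z: lower +x corner of the closed fingers
    arm.movep(P(-.135,.17),q); arm.line_to(P(-.135,.097),.15); arm.line_to(P(-.040,.099),.08)
    for th in np.arange(1.15,.05,-.1):
        R=.082-.012*th/1.2
        arm.line_to(P(-.062+R*np.cos(th)-.003*np.sin(th),.033+R*np.sin(th)+.003*np.cos(th)),.08)
    f0=fz(); z=arm.read_tool_pos()[2]-.073; tr=[]
    Z=.045
    while Z>.024 and fz()<22:
        Z-=.001; arm.line_to(P(.019,Z),.03); tr.append((round(1000*(arm.read_tool_pos()[2]-.073),1),round(fz(),1)))
    print(tr)
    arm.line_to(P(.019,.06),.1); arm.line_to(P(.019,.2),.25)
E
python3 - <<'E'
from strap import *
nudge(); strap(.160); go([.45,-.33],.3,0); print(arm.read_time())
a=arm.snapshot("side")
cv2.imwrite("pics/s10.png",cv2.resize(a[145:260,260:390],None,fx=5,fy=5,interpolation=cv2.INTER_CUBIC))
E
```

```text
nudge x -0.009999999999999981 -8.050333764115884
[(np.float64(44.0), np.float64(1.0)), (np.float64(43.2), np.float64(2.8)), (np.float64(42.3), np.float64(3.6)), (np.float64(40.8), np.float64(1.4)), (np.float64(39.5), np.float64(0.4)), (np.float64(38.7), np.float64(0.4)), (np.float64(37.9), np.float64(0.1)), (np.float64(36.9), np.float64(-0.1)), (np.float64(35.9), np.float64(-0.0)), (np.float64(35.3), np.float64(3.1)), (np.float64(35.1), np.float64(7.0)), (np.float64(34.9), np.float64(11.1)), (np.float64(34.6), np.float64(15.6)), (np.float64(34.4), np.float64(20.8)), (np.float64(34.2), np.float64(24.3))]
88.6917
```

View pics/s10.png

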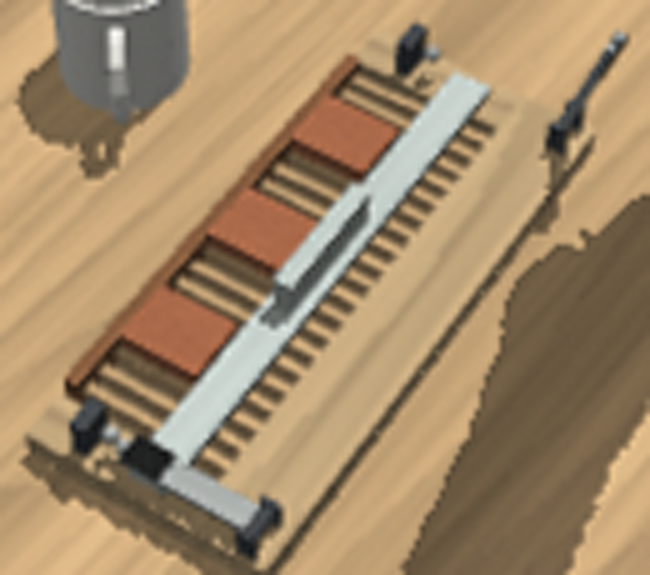

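The left strap clicked shut (force peak, then drop to 36 mm, tip pad at (145,458)); bar and tiles still flush. Now the right one.

```bash
python3 - <<'E'
from strap import *
strap(-.160); go([.45,-.33],.3,0); print(arm.read_time())
a=arm.snapshot("side");t=arm.snapshot("top")
def B(p): d=np.array(p[:2])-BED; return np.array([c*d[0]+s*d[1],-s*d[0]+c*d[1]])
for cc,A in contours(t,"alu",(255,160,390,215)):
    q=rect(cast("top",cc,.027)); print("alu",B(q[0]),q[1:],(q[3]-np.pi/2-BY+np.pi))
for x in tiles("top",t,(270,160,370,200),.027):print(B(x[0]),x[3])
cv2.imwrite("pics/s11.png",cv2.resize(a[145:260,260:390],None,fx=5,fy=5,interpolation=cv2.INTER_CUBIC))
E
```

```text
[(np.float64(44.1), np.float64(1.9)), (np.float64(43.7), np.float64(5.1)), (np.float64(42.3), np.float64(2.8)), (np.float64(40.8), np.float64(0.7)), (np.float64(39.4), np.float64(0.9)), (np.float64(38.4), np.float64(0.0)), (np.float64(37.7), np.float64(0.6)), (np.float64(36.9), np.float64(-0.2)), (np.float64(35.9), np.float64(0.4)), (np.float64(35.3), np.float64(2.4)), (np.float64(35.1), np.float64(6.2)), (np.float64(35.0), np.float64(9.5)), (np.float64(34.8), np.float64(13.1)), (np.float64(34.6), np.float64(17.4)), (np.float64(34.4), np.float64(21.2)), (np.float64(34.2), np.float64(25.2))]
100.2417
alu [-0.03134964 -0.16242106] (50.667423248291016, 16.271455764770508, np.float64(0.09460904739641718)) 1.5824053741913138
alu [0.00032508 0.01279001] (320.0643310546875, 68.38932037353516, np.float64(-1.336616749108527)) 0.15117957768636936
[0.04249102 0.08256151] 0.074
[ 0.04243626 -0.00011857] 0.078
[ 0.04257269 -0.08411906] 0.088
```

View pics/s11.png

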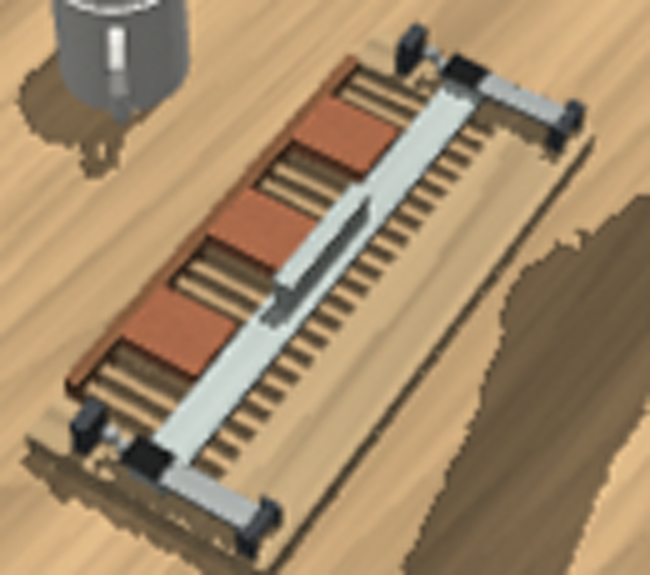

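Both straps are shut (pads at (145,458) and (466,72)), the three tiles are against the rail and the straightedge is flush along them.

```bash
python3 -c "
from station import arm
print(arm.finish_job())"
```

```text
the job is handed in; nothing more can be done
None
```

I handed the job in at about 100 s. In the last pictures all three tiles are down between the ribs and against the rail, the straightedge is flush along their fronts, and both straps have clicked shut; no jar or mug was knocked over, and the station returned no verdict.

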